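# Hitch the inspection lamp onto the ball beside the cheese

## Robot

A 6-joint arm with a two-finger parallel gripper is mounted at the origin on the work surface. World frame = base frame: x ahead of the robot, y to its left, z up, the work surface at z = 0. Lengths are in mm, angles in rad, forces in N, time in s.
With the tool pointing down it reaches from about 300 to 775 mm from the base axis. Payload 14.6 kg.
Tool frame: the origin (TCP) lies on the front face of the gripper's body, between the roots of the fingers; the fingertips stand 97 mm ahead of it and the grasp point (between the pads) lies 78 mm ahead of it; z points along the fingers, y is the line along which they close (so a half turn about z gives the same grasp; the last joint's range is limited). The gripper opens to 94 mm and grips with 3 to 60 N. Pads are 16 mm wide; open, the fingers measure 119 mm over their backs; the gripper's body (75 mm by 177 mm) begins 78 mm behind the grasp point.
Start: joints at [-1.393, 0.3, 1.521, -0, 1.321, -0.067], TCP at [133.293, -533.594, 302.646] pointing down, gripper open.
Joint ranges: [-3.03, 3.03], [-0.79, 2.21], [0.23, 2.52], [-1.04, 4.18], [0, 3.07], [-2.55, 2.55]. Speed limits (rad/s): [2.22, 2.22, 2.57, 3.14, 3.14, 3.14].

## Interface

Orientations are given as [roll, pitch, yaw] about the fixed x, y, z axes, in that order (R = Rz(yaw) Ry(pitch) Rx(roll)).
In Python, from cell import * gives the robot as it stands.
- The arm moves only by the tool carry_out, never from a script. Its arguments are lists of equal length, an entry for each row: "slide": the shift along the world's x, y, z scaled (see below), a list of three; "dr": the turn, a rotation vector about the world's x, y, z scaled (see below), a list of three; "gripper": the opening in per cent of the stroke, from 0 (shut) to 100 (fully open). A call has 1 to 10 rows; each row is the pose to reach, as a shift and turn from the pose commanded when the call began, turning the shorter way round; what a row does not reach only later rows make up. The controller multiplies each number of a shift by 0.25 m and each number of a turn by 360 degrees. A row lasts 1/12 s, in which the tool goes at most 41.7 mm and 7.16 degrees, less where a joint would pass 70% of its speed; a pose out of reach is approached as far as the arm can. A call with a number of a shift or a turn outside -1 to 1 is refused whole. A call with a gripper value outside its range is refused whole. The fingers move at their own pace and stop on an object; "newtons" is the grip in N (left out, the last holds). Time passes only in rows, so rows that repeat a pose let the fingers close. It gives the time, the measured TCP pose, the force, the opening and the grip force at its end, in the units of the state.
- read_state(): the state, without advancing time (a new reading comes with each control period).
- camera(name): name is "scene" or "top" or "wrist"; returns the picture (400x640x3 uint8, red, green, blue); there is no depth.
- camera_model(name): a dict with "vfov" (degrees; the focal length in pixels is half the picture's height over the tangent of half this angle, whatever the lens; pixels are square), "cx", "cy" (the principal point, pixels), "R" (3x3) and "t" (3): a world point X has camera coordinates R X + t. Camera axes: x right, y down, z forward; pixel columns grow to the right and rows downward; lengths in mm; the calibration is good to about 2 mm. A picture is of the moment at which its call begins: read the wrist's pose just before it. camera_model takes no time and is no camera call; for the wrist camera it gives the pose at the moment of the call.
- sign_off(): hands the job in; it is judged then, once.
The state is a dict: "clock": time; "joints": joint angles; "qd": joint speeds; "effort": joint torques, N m; "eef_pos": TCP position; "eef_rot": TCP orientation; "wrist_force": force on the tool from outside, world axes, zero at the start; "moment": the same for the moment, N m; "finger_gap": finger opening in mm; "finger_force": force on a finger pad.
Only numpy, scipy, OpenCV 4.12 (cv2) and the standard library are available. Lean on these libraries where they do the work, as an engineer would, in place of code of your own. Each camera call takes 0.05 s, during which the arm holds its last target. There are 200 camera calls.

## Task

Move the inspection lamp from its parking ball to the ball mount beside the cheese wheel on the round board: raise the red coupler handle, lift the lamp off, lower it gently over the other ball with its light over that wheel, and press the handle fully down to lock it. Leave the lamp level on the collar, and do not shift the cheese or anything else on the bench.

Things in the scene. Friction and masses are not known exactly. Their poses are not given: they have to be found in the camera images.
- lamp_grip (a point): Middle of the lamp's grip: black rubber block 30 x 30 mm, 62 mm tall, on top of the mast, nothing above it; 134 mm above the underside of the coupler. Lamp: one loose thing, about 0.7 kg. Axes: x forward to the light head, z up the mast, -x to the handle. Grip it across y: the head stands before it, the raised handle (below its middle) behind it
- lamp_socket (a point): Where the ball's centre lies in the coupler when seated: on the mast's axis, 30 mm above the coupler's flat underside, 104 mm below lamp_grip; lamp axes. The coupler is a grey housing 72 mm across, 60 mm tall, with a 42 mm bore open below, 50 mm deep, that takes the 38 mm ball. When seated the underside rests on the mount's collar
- lamp_head (a point): Middle of the black light head (58 x 84 x 20 mm, tilted down forwards), 82 mm forward of the mast's axis (+x of the lamp) and 106 mm above the coupler's underside; its lowest edge is 82 mm above the underside, its front edge 113 mm from the axis
- lamp_lever (a joint): Angle of the coupler handle, rad: 0 = down, level, latch shut under the ball (locked); 1.2 = fully raised, its stop. Above 0.75 the latch is clear of the bore and the lamp can be lifted off or set on a ball; below that the latch bars the bore. Stays where left (friction 0.06 N m, no spring). At 0 the latch cannot be forced open by lifting
- lever_grip (a point): Middle of the handle's red grip: 46 mm long, 20 mm wide (along the lamp's y), 16 mm thick, 78 mm from the pin, 2 mm above the line through it. Down, it points to the lamp's -x, 124 mm behind the mast's axis, 44 mm above the coupler's underside. Axes turn with the handle: x from grip to pin, y along the pin. Pinched hard it cannot turn between the fingers
- lever_pin (a point): The handle's pin, along the lamp's y: 46 mm behind the lamp's axis, 42 mm above the coupler's underside. The handle swings about it, its grip going up and then forward towards the mast
- park_mount_ball (a point): Centre of the parking mount's 38 mm steel ball, where the lamp starts, 78 mm above the bench; fixed. Below it a neck, a flat collar (76 mm across, its top 30 mm below the ball's centre and 48 mm above the bench) and a 110 mm square foot
- bench_mount_ball (a point): Centre of the ball of the mount beside the cheese, same make and heights as the parking mount. Its x axis is level and points to the cheese wheel's centre
- brine: Tall bottle, 64 mm across, 170 mm high, standing between the two mounts; origin at the centre of its underside
- jar_a: Sample jar with steel lid, 64 mm across, 100 mm high, near the parking mount; origin at the centre of its underside
- jar_b: Sample jar with white lid, 60 mm across, 115 mm high, near the parking mount; origin at the centre of its underside
- cup: White cup, 72 mm across, 75 mm high, near the bench mount; origin at the centre of its underside
- trier: Cheese trier lying flat beside the bench mount: wooden cross handle and a steel borer, 128 mm long, 22 mm high; origin under its middle
- brush: Rind brush, 130 x 45 mm, 40 mm high, lying low before the parking mount, perhaps under the handle; origin under its centre
- sample: Small round cheese between the mounts, nearer the robot, 84 mm across, 35 mm high; origin at the centre of its underside
- lamp: The whole lamp; origin at the centre of the coupler's underside, 134 mm below lamp_grip; lamp axes
- wheel_spot (a point): The spot on the cheese wheel's flat top that is to be lit: 30 mm in from the edge nearest the bench mount, 93 mm above the bench, about 125 mm from the mount's ball. The wheel is 190 mm across, 78 mm tall, 2.3 kg, on a round oak board 220 mm across and 15 mm thick; its centre lies 65 mm beyond this spot, seen from the mount
Mind the look-alikes: they are no part of the job. Leave any pink or yellow look-alike of the part that bears bench_mount_ball alone.

How it is judged (in metres and radians):
On the way, in this order (a step that is already met when the one before it is completed fails the run):
1. the handle is raised while the lamp still sits on its parking ball (value of joint lamp_lever above 0.6 rad and distance between lamp_socket and park_mount_ball below 0.02 m), for 0.1 s.
2. the lamp is lifted clear of the parking ball (z of lamp_socket in the frame of park_mount_ball above 0.045 m), for 0.05 s.
3. the lamp is down on the ball beside the cheese with its handle still raised (value of joint lamp_lever above 0.6 rad and distance between lamp_socket and bench_mount_ball below 0.006 m and angle between lamp_grip's own z axis and vertical below 0.07 rad), for 0.1 s.
At the end, for the whole second after the job is handed in: Lamp seated on the ball beside the cheese (socket within 6 mm of the ball centre, mast within 4 degrees of upright), its head within 32 mm of the line from ball to wheel and on the wheel side, handle down (below 0.08 rad), wheel within 10 mm of its start (value of joint lamp_lever below 0.08 rad and distance between lamp_socket and bench_mount_ball below 0.006 m and angle between lamp_grip's own z axis and vertical below 0.07 rad and x of lamp_head in the frame of bench_mount_ball above 0.05 m and y of lamp_head in the frame of bench_mount_ball between -0.032 and 0.032 m and distance of wheel_spot from where it was at the start of the episode below 0.01 m); the robot touches nothing.
It fails at once if the cheese wheel shifted by more than 10 mm (distance of wheel_spot from where it was at the start of the episode above 0.01 m).
It fails at once if the lamp tipped by more than 30 degrees (angle between lamp_grip's own z axis and vertical above 0.52 rad).
It fails at once if anything else on the bench moved by more than 20 mm (distance of any of brine, jar_a, jar_b, cup, trier, brush, sample from where it was at the start of the episode above 0.02 m).
It fails at once if the lamp was dropped or rammed onto the ball (faster than 0.35 m/s within the last 20 mm) (linear speed of lamp above 0.35 m/s and z of lamp_socket in the frame of bench_mount_ball below 0.02 m and horizontal distance between lamp_socket and bench_mount_ball below 0.02 m).
It also fails if it takes over 61 s, if anything falls off the work surface, if the arm or the gripper's body presses on something with over 40 N, if the wrist force passes 120 N, or if a joint passes its speed limit or range.

## Working session

There is one attempt and no reset: what is moved stays moved. The work goes in short steps, Python scripts to look and compute and a tool call to move; the robot and the scene stay as the last step left them, time stands still between calls to the robot, and variables do not carry over. Pictures are saved under pics/ and viewed, at most 10 in all, crops included, and the job is handed in when it is done.

Besides the shell and the picture viewer there is one more tool, called after "Emit:" as a command line: name --argument value ..., lists and objects as JSON in quotes. carry_out: Moves the arm, as the interface text tells. Its arguments: {"type":"object","properties":{"slide":{"type":"array","items":{"type":"array","items":{"type":"number","minimum":-1,"maximum":1}}},"dr":{"type":"array","items":{"type":"array","items":{"type":"number","minimum":-1,"maximum":1}}},"gripper":{"type":"array","items":{"type":"number"}},"newtons":{"type":"number"}},"required":["slide","dr","gripper"]}

```bash
mkdir -p pics; ls; python3 - <<'E'
from cell import *
import cv2,numpy as np
a=camera("scene");b=camera("top")
cv2.imwrite("pics/scene.png",a[:,:,::-1]);cv2.imwrite("pics/top.png",b[:,:,::-1])
for n in("scene","top","wrist"):
    m=camera_model(n);print(n,m["vfov"],m["cx"],m["cy"],np.round(m["R"],3).tolist(),np.round(m["t"],1).tolist(),[k for k in m])
print(read_state())
E
```

```text
pics
scene 46.962544292325845 325.2065293808756 192.55754292427125 [[0.077, 0.997, -0.015], [0.841, -0.073, -0.536], [-0.535, 0.029, -0.844]] [-64.6, -338.6, 1630.9] ['vfov', 'cx', 'cy', 'R', 't']
top 50.244404436162355 315.4319604518631 194.67025810470506 [[-0.006, -1.0, 0.017], [-0.993, 0.004, -0.115], [0.115, -0.018, -0.993]] [-5.4, 500.6, 1551.0] ['vfov', 'cx', 'cy', 'R', 't']
wrist 64.38231794484173 321.2767469603743 201.16428725712362 [[0.242, -0.97, -0.001], [-0.937, -0.234, 0.258], [-0.251, -0.062, -0.966]] [-548.9, -26.5, 390.6] ['vfov', 'cx', 'cy', 'R', 't']
{'clock': 0.1, 'joints': array([-1.39259246e+00,  3.00436914e-01,  1.52149928e+00,  1.25029086e-05,
        1.32072054e+00, -6.65926920e-02]), 'qd': array([ 0.00054472, -0.00023636, -0.00091832, -0.00098711, -0.0002421 ,
        0.00155438]), 'effort': array([ 7.82303487e-04, -5.32645619e+01, -3.53286195e+01,  7.09365914e-02,
        2.34462053e-02, -4.89072829e-05]), 'eef_pos': array([ 133.27734799, -533.47324106,  302.13963388]), 'eef_rot': array([-3.14053173e+00, -8.28916884e-05,  2.44793410e-01]), 'wrist_force': array([-0.3408218 , -0.02773115, -0.43788247]), 'moment': array([ 0.02768698, -0.03813637, -0.05935351]), 'finger_force': 0.0, 'finger_gap': 93.92279628855471}
```

View pics/scene.png

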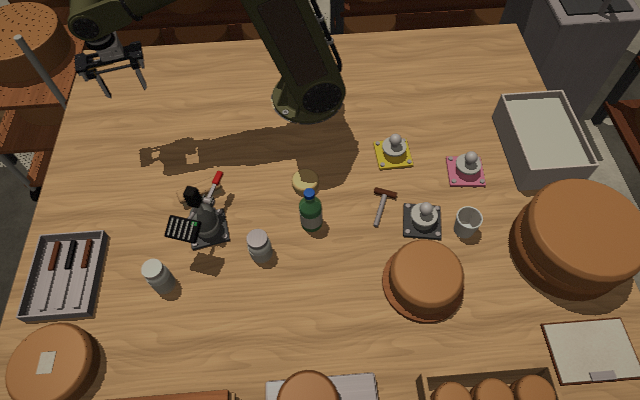

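View pics/top.png

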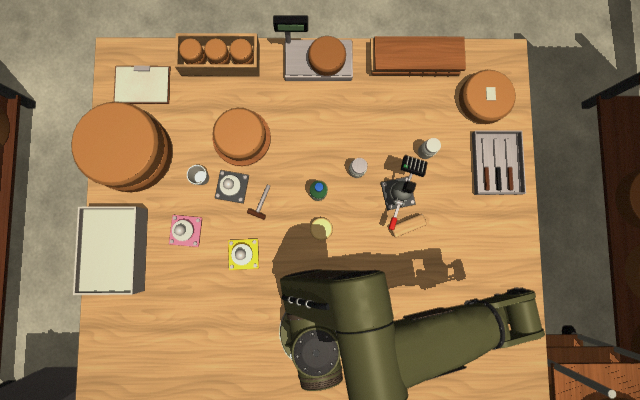

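The lamp is at scene (205,215) / top (400,190). There are three mounts: grey at scene (425,213) / top (231,185), pink at scene (466,165) and yellow at scene (394,150). Only the grey one stands beside the wheel on its round board, so it is the target. I'll confirm that in a crop.

```bash
cat > h.py <<'E'
import numpy as np,cv2
from cell import *
def ray(n,uv,m=None):
    m=m or camera_model(n);R=np.array(m["R"]);t=np.array(m["t"])
    f=200/np.tan(np.radians(m["vfov"]/2))
    d=R.T@np.array([(uv[0]-m["cx"])/f,(uv[1]-m["cy"])/f,1]);return -R.T@t,d/np.linalg.norm(d)
def plane(n,uv,z,m=None):
    c,d=ray(n,uv,m);return c+d*(z-c[2])/d[2]
def tri(*obs):
    A=np.zeros((3,3));b=np.zeros(3)
    for o in obs:
        c,d=ray(*o);P=np.eye(3)-np.outer(d,d);A+=P;b+=P@c
    X=np.linalg.solve(A,b);e=[np.linalg.norm((np.eye(3)-np.outer(ray(*o)[1],ray(*o)[1]))@(X-ray(*o)[0])) for o in obs]
    return X,max(e)
def proj(n,X,m=None):
    m=m or camera_model(n);f=200/np.tan(np.radians(m["vfov"]/2));p=np.array(m["R"])@X+np.array(m["t"])
    return np.array([m["cx"]+f*p[0]/p[2],m["cy"]+f*p[1]/p[2]])
E
python3 - <<'E'
from h import *
a=cv2.imread("pics/scene.png");b=cv2.imread("pics/top.png")
def c(i,u,v,w=100,h=75,s=4):return cv2.resize(i[v:v+h,u:u+w],None,fx=s,fy=s,interpolation=cv2.INTER_CUBIC)
cv2.imwrite("pics/c.png",np.vstack([np.hstack([c(a,150,165,133,100,3)[:300,:399],c(b,360,145)]),np.hstack([c(a,380,190)[:,:399],c(b,190,150)])]))
for n,i in(("scene",a),("top",b)):
    hs=cv2.cvtColor(i,cv2.COLOR_BGR2HSV)
    m=(((hs[...,0]<5)|(hs[...,0]>175))&(hs[...,1]>190)&(hs[...,2]>110)).astype(np.uint8)
    k=cv2.connectedComponentsWithStats(m)
    for s,ce in zip(k[2][1:],k[3][1:]):
        if s[4]>15: print(n,s,ce)
E
```

```text
scene [212 171  10  13  69] [216.72463768 176.85507246]
top [389 217   8  13  61] [392.62295082 223.21311475]
```

View pics/c.png

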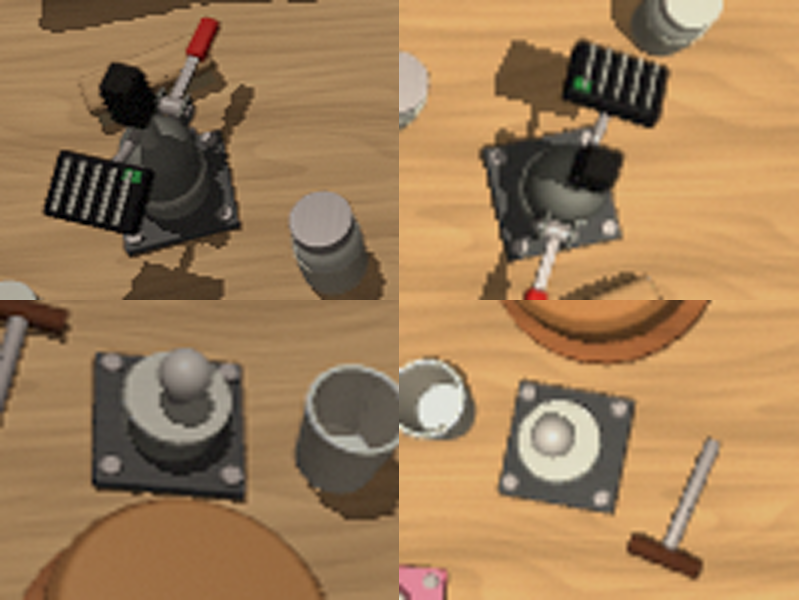

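```bash
python3 - <<'E'
from h import *
r=lambda x:(np.round(x[0],1),round(x[1],1))
print("red",r(tri(("scene",(216.7,176.9)),("top",(392.6,223.2)))))
print("grip",r(tri(("scene",(192.7,196.7)),("top",(409.5-6.5,187)))),r(tri(("scene",(192.7,196.7)),("top",(409.5,187)))))
print("ball",r(tri(("scene",(426.2,208.8)),("top",(228,183.8)))),plane("top",(228,183.8),78),plane("scene",(426.2,208.8),78))
# head centre
print("head",r(tri(("scene",(150+99/3,165+192/3)),("top",(360+215/4,145+82/4)))))
# wheel
for n,(x0,x1,y0,y1) in(("top",(205,275,100,168)),("scene",(375,470,235,325))):
    i=cv2.imread(f"pics/{n}.png");hs=cv2.cvtColor(i,cv2.COLOR_BGR2HSV)[y0:y1,x0:x1]
    k=cv2.connectedComponentsWithStats(((hs[...,1]>140)&(hs[...,0]<16)).astype(np.uint8))
    j=1+np.argmax(k[2][1:,4]);print(n,k[2][j],k[3][j]+[x0,y0],np.round(plane(n,k[3][j]+[x0,y0],93 if n=="top" else 70),1))
print("wheel",plane("top",(239,135),93),plane("scene",(427,269),93))
# neighbours
for nm,uv,z in(("cup",(197,175),75),("trier",(262,200),15),("brine",(319,187),165),("jarA",(358,167),100),("jarB",(431,146),115),("sample",(320,228),35),("footP",(399,193),8),("brush",(410,225),30)): print(nm,np.round(plane("top",uv,z)))
for c in [(482,147),(592,130),(620,235),(512,258)]: print(np.round(plane("top",(360+(c[0]-400)/4,145+c[1]/4),10)))
E
```

```text
red (array([ 389.9, -277.5,  102.4]), np.float64(0.1))
grip (array([ 507.8, -307.1,  187.7]), np.float64(8.3)) (array([ 506.5, -318.4,  186.7]), np.float64(2.3))
ball (array([535. , 306.4,  81.8]), np.float64(0.9)) [535.42944061 306.20169587  78.        ] [532.88533423 308.45143372  78.        ]
head (array([ 584.7, -343. ,  159.5]), np.float64(1.3))
top [   7    8   59   58 2699] [240.86291219 136.55872545] [704.8 260.2  93. ]
scene [   7    5   82   84 4818] [425.3652968  281.77480282] [742.4 266.5  70. ]
wheel [710.56997841 266.98660675  93.        ] [717.38331826 271.73221837  93.        ]
cup [568. 418.  75.]
trier [483. 191.  15.]
brine [511. -18. 165.]
jarA [ 591. -159.  100.]
jarB [ 664. -420.  115.]
sample [377. -24.  35.]
footP [ 508. -323.    8.]
brush [ 386. -356.   30.]
[ 551. -254.   10.]
[ 567. -359.   10.]
[ 467. -382.   10.]
[ 446. -280.   10.]
```

The crops confirm it. The grey mount has its ball at scene (426,209) and the wheel's board right beside it, while the pink and yellow mounts stand apart. The lamp's axis is near (508,-319) with yaw about -0.32, and its handle is down at (390,-277). I'll move above the handle for a closer wrist view.

```bash
cat >> h.py <<'E'
from scipy.spatial.transform import Rotation as Ro
def Rz(a):return Ro.from_euler('z',a).as_matrix()
def pose(psi,th,g):  # tool rotation and TCP for a grasp point g, tilt th forward
    s,c=np.sin(th),np.cos(th);R=Rz(psi)@np.array([[-c,0,s],[0,1,0],[-s,0,-c]])
    return R,np.array(g)-78*R[:,2]
def lever(O,psi,phi):
    c,s=np.cos(phi),np.sin(phi);return np.array(O)+Rz(psi)@np.array([-46-78*c+2*s,0,42+78*s+2*c])
def cur():
    s=read_state();return Ro.from_euler('xyz',s["eef_rot"]).as_matrix(),np.array(s["eef_pos"])
def mv(R,p,base=None):
    R0,p0=base or cur();return np.round((p-p0)/250,4).tolist(),np.round(Ro.from_matrix(R@R0.T).as_rotvec()/2/np.pi,4).tolist()
E
python3 - <<'E'
from h import *
R,p=pose(-.32,0,lever((508,-319,48),-.32,0)+[0,0,150]);print(p,mv(R,p))
E
```

```text
[ 390.29480816 -279.99374648  320.        ] ([1.0281, 1.0139, 0.0714], [-0.0, -0.0002, 0.4101])
```

Emit:
carry_out --slide '[[0.1, 0.1, 0.1], [0.2, 0.2, 0.2], [0.3, 0.3, 0.25], [0.4, 0.4, 0.25], [0.5, 0.5, 0.25], [0.6, 0.6, 0.25], [0.7, 0.7, 0.25], [0.8, 0.8, 0.25], [0.85, 0.85, 0.25], [0.85, 0.85, 0.25]]' --dr '[[0, 0, 0.02], [0, 0, 0.04], [0, 0, 0.06], [0, 0, 0.08], [0, 0, 0.1], [0, 0, 0.12], [0, 0, 0.14], [0, 0, 0.16], [0, 0, 0.18], [0, 0, 0.2]]' --gripper '[100, 100, 100, 100, 100, 100, 100, 100, 100, 100]'

```text
clock: 0.93
eef_pos: [347.7, -318.8, 365.0]
eef_rot: [3.142, -0.001, 1.504]
wrist_force: [-0.8, 0.0, -0.8]
finger_gap: 93.8
finger_force: 0.0
```

Emit:
carry_out --slide '[[0.02, 0.02, 0], [0.04, 0.04, 0], [0.06, 0.06, 0], [0.08, 0.07, 0], [0.1, 0.1, 0], [0.12, 0.12, 0], [0.14, 0.14, 0], [0.16, 0.15, 0], [0.17, 0.16, 0], [0.17, 0.16, 0], [0.17, 0.16, 0]]' --dr '[[0, 0, 0.02], [0, 0, 0.04], [0, 0, 0.06], [0, 0, 0.08], [0, 0, 0.1], [0, 0, 0.12], [0, 0, 0.14], [0, 0, 0.16], [0, 0, 0.18], [0, 0, 0.2], [0, 0, 0.21]]' --gripper '[100, 100, 100, 100, 100, 100, 100, 100, 100, 100, 100]'

```text
invalid input
```

Emit:
carry_out --slide '[[0.02, 0.02, 0], [0.04, 0.04, 0], [0.06, 0.06, 0], [0.08, 0.07, 0], [0.1, 0.1, 0], [0.12, 0.12, 0], [0.14, 0.14, 0], [0.16, 0.15, 0], [0.17, 0.16, 0], [0.17, 0.16, 0]]' --dr '[[0, 0, 0.02], [0, 0, 0.04], [0, 0, 0.06], [0, 0, 0.08], [0, 0, 0.1], [0, 0, 0.12], [0, 0, 0.14], [0, 0, 0.16], [0, 0, 0.18], [0, 0, 0.2]]' --gripper '[100, 100, 100, 100, 100, 100, 100, 100, 100, 100]'

```text
clock: 1.77
eef_pos: [388.6, -280.7, 364.8]
eef_rot: [3.141, -0.001, 2.752]
wrist_force: [-0.5, 0.1, 0.5]
finger_gap: 94.0
finger_force: 0.0
```

```bash
python3 - <<'E'
from h import *
m=camera_model("wrist");a=camera("wrist");cv2.imwrite("pics/w1.png",a[:,:,::-1])
print(read_state()["joints"])
hs=cv2.cvtColor(a,cv2.COLOR_RGB2HSV)
k=cv2.connectedComponentsWithStats((((hs[...,0]<5)|(hs[...,0]>175))&(hs[...,1]>190)&(hs[...,2]>90)).astype(np.uint8))
for s,ce in zip(k[2][1:],k[3][1:]):
    if s[4]>60: print(s,ce,np.round(plane("wrist",ce,100,m),1))
print("predicted lever",proj("wrist",lever((508,-319,48),-.32,0),m),"grip",proj("wrist",np.array([508,-319,213]),m))
R,p=pose(-.32,np.radians(35),lever((508,-319,48),-.32,0)+0);p=p-80*R[:,2];print(p,mv(R,p))
E
```

```text
[-7.02403621e-01  9.71825771e-02  1.61858329e+00 -5.45720030e-05
  1.42648194e+00 -1.89295193e+00]
[314 164  18  37 506] [322.85177866 179.62252964] [ 382.7 -275.6  100. ]
predicted lever [321.78024459 185.76172406] grip [331.99937152 353.82232722]
[ 304.27027536 -251.48612772  221.426023  ] ([-0.3367, 0.1174, -0.5737], [-0.0334, -0.0914, 0.0093])
```

View pics/w1.png

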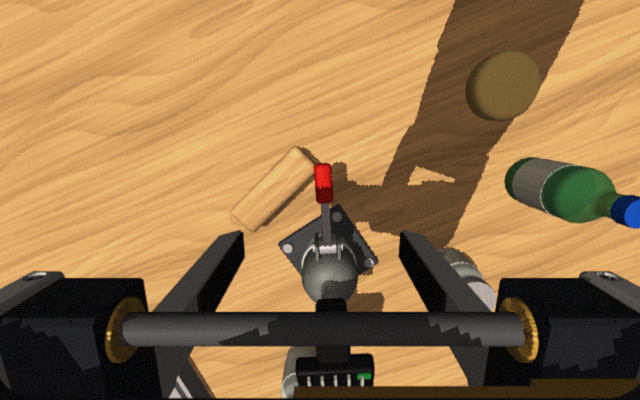

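The wrist view shows the red grip at x 314–332, y 164–201, in line with the coupler (330,280). The brush lies low to its left at (275,190), below finger height. Next I'll check the extents and make the tilted approach.

```bash
python3 - <<'E'
from h import *
m=camera_model("wrist")
for phi in(0,.1):
  for yaw in(-.32,-.34):
    P=[]
    for a in(-23,23):
      for b in(-10,10):
        for z in(-8,8):
          c,s=np.cos(phi),np.sin(phi);x=-78+a;zz=2+z
          P.append(proj("wrist",np.array([508,-319,48])+Rz(yaw)@np.array([-46+x*c+zz*s,b,42-x*s+zz*c]),m))
    P=np.array(P);print(phi,yaw,P.min(0),P.max(0))
E
```

```text
0 -0.32 [311.66198255 164.24108889] [332.02834218 207.6669086 ]
0 -0.34 [314.32650824 164.28561103] [333.81548246 207.41122443]
0.1 -0.32 [311.48909246 165.48592136] [332.24914897 210.11115716]
0.1 -0.34 [314.19853622 165.53153699] [334.03830447 209.85356262]
```

Emit:
carry_out --slide '[[-0.034, 0.012, -0.05], [-0.068, 0.024, -0.1], [-0.1, 0.036, -0.15], [-0.135, 0.048, -0.2], [-0.17, 0.06, -0.25], [-0.2, 0.072, -0.3], [-0.24, 0.084, -0.36], [-0.27, 0.096, -0.42], [-0.3, 0.11, -0.5], [-0.336, 0.116, -0.573]]' --dr '[[-0.0033, -0.0091, 0.0009], [-0.0067, -0.018, 0.0018], [-0.01, -0.027, 0.0027], [-0.0133, -0.0365, 0.0036], [-0.0167, -0.0455, 0.0046], [-0.02, -0.055, 0.0055], [-0.0233, -0.064, 0.0065], [-0.0267, -0.073, 0.0075], [-0.03, -0.082, 0.0085], [-0.0334, -0.0914, 0.0093]]' --gripper '[90, 80, 70, 65, 60, 60, 60, 60, 60, 60]' --newtons 12

```text
clock: 2.65
eef_pos: [309.3, -246.3, 226.5]
eef_rot: [3.133, 0.602, 2.787]
wrist_force: [0.3, -2.7, -0.1]
finger_gap: 56.4
finger_force: 0.0
```

```bash
python3 - <<'E'
from h import *
m=camera_model("wrist");a=camera("wrist")
hs=cv2.cvtColor(a,cv2.COLOR_RGB2HSV)
k=cv2.connectedComponentsWithStats((((hs[...,0]<5)|(hs[...,0]>175))&(hs[...,1]>190)&(hs[...,2]>70)).astype(np.uint8))
j=1+np.argmax(k[2][1:,4]);print(k[2][j],k[3][j])
for psi in(-.335,):
    P=np.array([proj("wrist",lever((508,-319,48),psi,0)+Rz(psi)@np.array([a_,b,z]),m) for a_ in(-23,23) for b in(-10,10) for z in(-8,8)])
    print(P.min(0),P.max(0),proj("wrist",lever((508,-319,48),psi,0),m))
R,p=pose(-.335,np.radians(35),lever((508,-319,48),-.335,0));print(p,mv(R,p),read_state()["joints"])
E
```

```text
[ 303  183   26   46 1088] [316.12316176 205.26838235]
[302.13896266 181.82922044] [329.77300546 234.39928443] [316.77559191 209.40073041]
[ 348.64118462 -263.52383153  155.89385945] ([0.1605, -0.0764, -0.2733], [-0.003, -0.0005, 0.004]) [-0.89805623 -0.13083098  2.26791873  0.6028954   0.56164974 -2.54762438]
```

```bash
python3 - <<'E'
from h import *
g=lever((508,-319,48),-.335,0)
R,p=pose(-.335,np.radians(20),g);b=cur()
print(mv(R,p-70*R[:,2],b),mv(R,p,b))
E
```

```text
([0.1383, -0.0686, 0.0275], [0.0112, 0.0387, 0.0043]) ([0.2288, -0.1001, -0.2357], [0.0112, 0.0387, 0.0043])
```

Emit:
carry_out --slide '[[0.03, -0.015, 0.01], [0.07, -0.035, 0.02], [0.11, -0.05, 0.027], [0.138, -0.068, 0.027], [0.138, -0.068, 0.027], [0.16, -0.076, -0.038], [0.184, -0.084, -0.104], [0.206, -0.092, -0.17], [0.229, -0.1, -0.236], [0.229, -0.1, -0.236]]' --dr '[[0.003, 0.01, 0.001], [0.006, 0.02, 0.002], [0.009, 0.03, 0.003], [0.011, 0.0387, 0.0043], [0.011, 0.0387, 0.0043], [0.011, 0.0387, 0.0043], [0.011, 0.0387, 0.0043], [0.011, 0.0387, 0.0043], [0.011, 0.0387, 0.0043], [0.011, 0.0387, 0.0043]]' --gripper '[60, 60, 60, 60, 60, 60, 60, 60, 60, 60]' --newtons 6

```text
clock: 3.53
eef_pos: [367.3, -270.9, 166.7]
eef_rot: [-3.134, 0.345, 2.828]
wrist_force: [0.3, 0.4, -0.1]
finger_gap: 56.4
finger_force: 0.0
```

```bash
python3 - <<'E'
from h import *
a=camera("wrist");cv2.imwrite("pics/w2.png",a[:,:,::-1])
s=read_state();print(s["joints"],s["wrist_force"])
R,p=cur();print("grasp",p+78*R[:,2],"lever",lever((508,-319,48),-.335,0),np.degrees(np.arccos(-R[2,2])))
E
```

```text
[-0.77068179  0.16995052  2.0649308   0.25426745  0.60571302 -2.21486039] [-1.1232075   0.58937942 -0.77132056]
grasp [ 392.30754752 -279.72197512   94.76282452] lever [ 390.89312161 -278.23262294   92.        ] 19.843128110497535
```

View pics/w2.png

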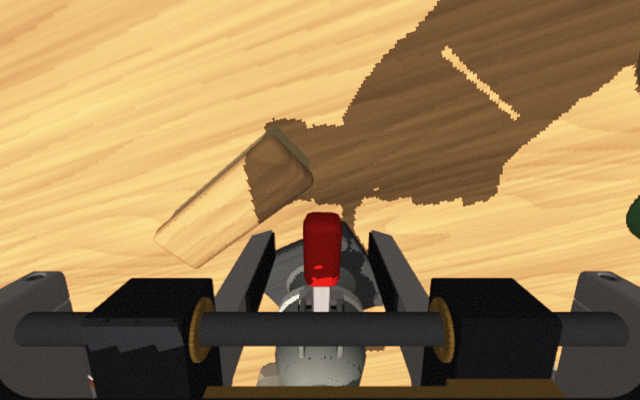

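The red grip (303–341, 212–285) sits centred between the fingers (273 and 370), so I'll close on it.

Emit:
carry_out --slide '[[0, 0, 0], [0, 0, 0], [0, 0, 0], [0, 0, 0], [0, 0, 0], [0, 0, 0]]' --dr '[[0, 0, 0], [0, 0, 0], [0, 0, 0], [0, 0, 0], [0, 0, 0], [0, 0, 0]]' --gripper '[10, 10, 10, 10, 10, 10]' --newtons 6

```text
clock: 4.08
eef_pos: [367.8, -271.4, 169.3]
eef_rot: [-3.132, 0.349, 2.83]
wrist_force: [-0.2, -0.3, -0.1]
finger_gap: 20.1
finger_force: 5.5
```

```bash
python3 - <<'E'
from h import *
O=(508,-319,48);psi=-.335;b=cur();print(b[1],read_state()["joints"])
g0=lever(O,psi,0)
off=b[0]@np.array([0,0,78])+b[1]-g0;print("off",off)
for i in range(1,11):
    phi=.1*i;R,p=pose(psi,np.radians(20-35*i/10),lever(O,psi,phi));
    R0,p0=pose(psi,np.radians(20),g0);print(phi,mv(R,p,(R0,p0)))
E
```

```text
[ 367.80269501 -271.41035794  169.30620805] [-0.77045488  0.16832774  2.06377837  0.25391032  0.6055525  -2.21474918]
off [ 2.0554819  -2.0414829   4.00465787]
0.1 ([0.0193, -0.0067, 0.0371], [0.0032, 0.0092, 0.0])
0.2 ([0.0419, -0.0146, 0.0726], [0.0064, 0.0184, -0.0])
0.30000000000000004 ([0.0675, -0.0235, 0.1064], [0.0096, 0.0275, 0.0])
0.4 ([0.0962, -0.0335, 0.138], [0.0128, 0.0367, -0.0])
0.5 ([0.1276, -0.0444, 0.1671], [0.016, 0.0459, 0.0])
0.6000000000000001 ([0.1617, -0.0563, 0.1935], [0.0192, 0.0551, 0.0])
0.7000000000000001 ([0.1981, -0.0689, 0.217], [0.0224, 0.0643, 0.0])
0.8 ([0.2366, -0.0824, 0.2372], [0.0256, 0.0735, 0.0])
0.9 ([0.2769, -0.0964, 0.2539], [0.0288, 0.0826, 0.0])
1.0 ([0.3189, -0.111, 0.267], [0.032, 0.0918, 0.0])
```

Emit:
carry_out --slide '[[0.009, -0.003, 0.019], [0.019, -0.007, 0.037], [0.03, -0.01, 0.055], [0.042, -0.0146, 0.0726], [0.055, -0.019, 0.09], [0.0675, -0.0235, 0.1064], [0.082, -0.0285, 0.122], [0.096, -0.0335, 0.138], [0.112, -0.039, 0.153], [0.1276, -0.0444, 0.167]]' --dr '[[0.0016, 0.0046, 0], [0.0032, 0.0092, 0], [0.0048, 0.0138, 0], [0.0064, 0.0184, 0], [0.008, 0.023, 0], [0.0096, 0.0275, 0], [0.0112, 0.032, 0], [0.0128, 0.0367, 0], [0.0144, 0.0413, 0], [0.016, 0.0459, 0]]' --gripper '[10, 10, 10, 10, 10, 10, 10, 10, 10, 10]'

```text
clock: 4.92
eef_pos: [399.9, -282.6, 210.9]
eef_rot: [-3.14, 0.041, 2.828]
wrist_force: [1.9, -0.8, -3.0]
finger_gap: 19.9
finger_force: 6.0
```

Emit:
carry_out --slide '[[0.017, -0.006, 0.0135], [0.034, -0.012, 0.0264], [0.052, -0.018, 0.038], [0.0705, -0.0245, 0.05], [0.09, -0.031, 0.06], [0.109, -0.038, 0.07], [0.129, -0.045, 0.0785], [0.149, -0.052, 0.087], [0.17, -0.059, 0.0935], [0.191, -0.0666, 0.1]]' --dr '[[0.0016, 0.0046, 0], [0.0032, 0.0092, 0], [0.0048, 0.0138, 0], [0.0064, 0.0184, 0], [0.008, 0.023, 0], [0.0096, 0.0275, 0], [0.0112, 0.032, 0], [0.0128, 0.0367, 0], [0.0144, 0.0413, 0], [0.016, 0.0459, 0]]' --gripper '[10, 10, 10, 10, 10, 10, 10, 10, 10, 10]'

```text
clock: 5.75
eef_pos: [447.4, -299.1, 235.7]
eef_rot: [3.137, -0.265, 2.829]
wrist_force: [-2.5, 0.4, 0.7]
finger_gap: 19.9
finger_force: 6.0
```

```bash
python3 - <<'E'
from h import *
a=camera("scene");b=camera("wrist");s=camera("top")
def c(i,u,v,w=133,h=100,s=3):return cv2.resize(i[v:v+h,u:u+w,::-1],None,fx=s,fy=s)
cv2.imwrite("pics/c2.png",np.hstack([c(a,150,150),c(s,340,140)]))
R,p=cur();print("grasp",p+78*R[:,2],lever((508,-319,48),-.335,1.0),R[:,2])
st=read_state();print(st["joints"],st["wrist_force"],st["moment"])
E
```

```text
grasp [ 428.32615956 -292.51702067  159.9330137 ] [ 426.3456822  -290.57440785  156.71534143] [-0.24547026  0.08462715 -0.96570316]
[-0.63249171  0.43745486  1.51019816 -0.07753762  1.44570149 -1.8708311 ] [-0.14423059 -0.11655054 -1.98612049] [-0.11529979 -0.17633931 -0.06349495]
```

View pics/c2.png

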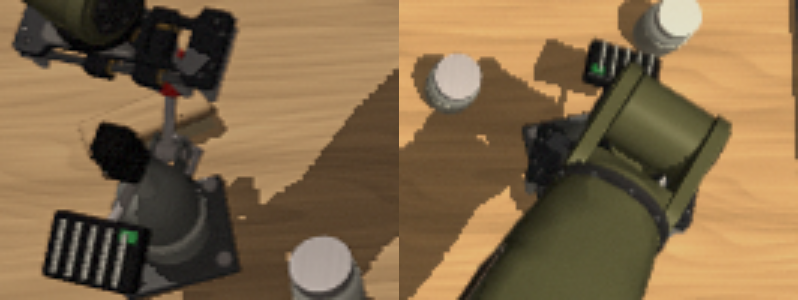

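The handle is up, gripped at scene crop (170,90), and the lamp still sits upright. I'll release, rise, and move over the lamp grip.

Emit:
carry_out --slide '[[0, 0, 0], [0, 0, 0], [0, 0, 0], [0, 0, 0.05], [0, 0, 0.15], [0, 0, 0.28], [0, 0, 0.4], [0, 0, 0.52], [0, 0, 0.52], [0, 0, 0.52]]' --dr '[[0, 0, 0], [0, 0, 0], [0, 0, 0], [0, 0, 0], [0, 0, 0], [0, 0, 0], [0, 0, 0], [0, 0, 0], [0, 0, 0], [0, 0, 0]]' --gripper '[60, 60, 60, 60, 60, 80, 90, 90, 90, 90]'

```text
clock: 6.73
eef_pos: [447.4, -299.1, 367.1]
eef_rot: [3.138, -0.259, 2.829]
wrist_force: [-0.1, 0.6, -1.5]
finger_gap: 82.2
finger_force: 0.0
```

```bash
python3 - <<'E'
from h import *
a=camera("scene");b=camera("wrist");s=camera("top")
def c(i,u,v,w=133,h=100,s=3):return cv2.resize(i[v:v+h,u:u+w,::-1],None,fx=s,fy=s)
cv2.imwrite("pics/c3.png",np.vstack([c(b,120,130,400,270,2)[:,:798]]))
m=camera_model("wrist")
print(proj("wrist",np.array([508,-319,213]),m),proj("wrist",np.array([508,-319,182]),m),proj("wrist",lever((508,-319,48),-.335,1.0),m))
R,p=pose(-.335,0,(508,-319,182+100));print(mv(R,p),cur()[1])
E
```

```text
[319.19685922 348.64901973] [319.22360122 332.41306087] [321.1197199  231.78504978]
([0.2429, -0.08, -0.0179], [-0.0142, -0.0396, -0.0035]) [ 447.26547701 -299.00653428  364.48496007]
```

View pics/c3.png

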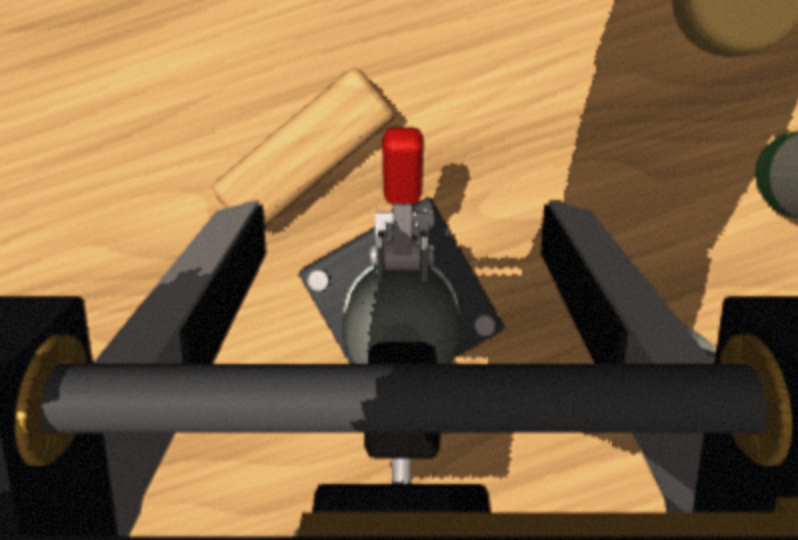

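```bash
python3 - <<'E'
from h import *
m=camera_model("wrist");a=camera("wrist")
hs=cv2.cvtColor(a,cv2.COLOR_RGB2HSV)
k=cv2.connectedComponentsWithStats((((hs[...,0]<5)|(hs[...,0]>175))&(hs[...,1]>190)&(hs[...,2]>70)).astype(np.uint8))
j=1+np.argmax(k[2][1:,4]);print(k[2][j],k[3][j])
O=np.array([508,-319,48]);psi=-.335
for phi in(.6,.7,.8,.9,1,1.1):
    P=[]
    for A in(-23,23):
      for b in(-10,10):
        for z in(-8,8):
          c,s=np.cos(phi),np.sin(phi);x=-78+A;zz=2+z
          P.append(proj("wrist",O+Rz(psi)@np.array([-46+x*c+zz*s,b,42-x*s+zz*c]),m))
    P=np.array(P);print(phi,P.min(0).round(1),P.max(0).round(1))
E
```

```text
[311 194  20  38 686] [320.65014577 212.44460641]
0.6 [311.4 184.3] [332.2 230.2]
0.7 [311.2 189.6] [332.4 234.5]
0.8 [310.9 196. ] [332.5 239.2]
0.9 [310.5 203.6] [332.6 244.2]
1 [310.1 212.2] [332.6 249.5]
1.1 [309.8 221.8] [332.6 255.1]
```

The raised handle reads only about 0.77 rad, too close to the 0.75 limit. I'll push it further forward with closed fingers from behind.

```bash
python3 - <<'E'
from h import *
O=np.array([508,-319,48]);psi=-.335;b=cur();print(b[1])
for x,z in((-160,209),(-160,109),(-105,109)):
    R,p=pose(psi,0,O+Rz(psi)@np.array([x,0,z]));print(mv(R,p,b))
E
```

```text
[ 447.31067971 -299.05059086  364.46892527]
([-0.3617, 0.1306, -0.1179], [-0.0142, -0.0396, -0.0034])
([-0.3617, 0.1306, -0.5179], [-0.0142, -0.0396, -0.0034])
([-0.1539, 0.0583, -0.5179], [-0.0142, -0.0396, -0.0034])
```

Emit:
carry_out --slide '[[-0.12, 0.043, 0], [-0.24, 0.086, 0], [-0.362, 0.13, -0.02], [-0.362, 0.13, -0.15], [-0.362, 0.13, -0.3], [-0.362, 0.13, -0.45], [-0.362, 0.13, -0.518], [-0.362, 0.13, -0.518], [-0.362, 0.13, -0.518], [-0.362, 0.13, -0.518]]' --dr '[[-0.005, -0.014, -0.001], [-0.01, -0.028, -0.002], [-0.0142, -0.0396, -0.0034], [-0.0142, -0.0396, -0.0034], [-0.0142, -0.0396, -0.0034], [-0.0142, -0.0396, -0.0034], [-0.0142, -0.0396, -0.0034], [-0.0142, -0.0396, -0.0034], [-0.0142, -0.0396, -0.0034], [-0.0142, -0.0396, -0.0034]]' --gripper '[60, 40, 20, 0, 0, 0, 0, 0, 0, 0]'

```text
clock: 7.77
eef_pos: [357.3, -266.9, 237.4]
eef_rot: [-3.141, 0.003, 2.807]
wrist_force: [-0.3, 0.6, -0.2]
finger_gap: 21.5
finger_force: 0.0
```

Emit:
carry_out --slide '[[0.025, -0.009, 0], [0.05, -0.018, 0], [0.075, -0.026, 0], [0.1, -0.035, 0], [0.125, -0.0435, 0], [0.15, -0.052, 0], [0.17, -0.059, 0], [0.19, -0.066, 0], [0.208, -0.0723, 0], [0.208, -0.0723, 0]]' --dr '[[0, 0, 0], [0, 0, 0], [0, 0, 0], [0, 0, 0], [0, 0, 0], [0, 0, 0], [0, 0, 0], [0, 0, 0], [0, 0, 0], [0, 0, 0]]' --gripper '[0, 0, 0, 0, 0, 0, 0, 0, 0, 0]'

```text
clock: 8.6
eef_pos: [409.7, -285.0, 236.2]
eef_rot: [-3.141, 0.002, 2.807]
wrist_force: [-0.7, 0.6, 0.3]
finger_gap: 0.4
finger_force: 0.0
```

Emit:
carry_out --slide '[[-0.05, 0.017, 0], [-0.12, 0.042, 0.05], [-0.15, 0.052, 0.2], [-0.12, 0.042, 0.35], [0, 0, 0.5], [0.05, -0.02, 0.58], [0.05, -0.02, 0.58], [0.05, -0.02, 0.58], [0.05, -0.02, 0.58], [0.05, -0.02, 0.58]]' --dr '[[0, 0, 0], [0, 0, 0], [0, 0, 0], [0, 0, 0], [0, 0, 0], [0, 0, 0], [0, 0, 0], [0, 0, 0], [0, 0, 0], [0, 0, 0]]' --gripper '[0, 0, 0, 0, 40, 90, 90, 90, 90, 90]'

```text
clock: 9.43
eef_pos: [420.9, -289.5, 380.0]
eef_rot: [3.141, -0.0, 2.807]
wrist_force: [-0.4, 0.4, 0.8]
finger_gap: 36.7
finger_force: 0.0
```

```bash
cat > lv.py <<'E'
from h import *
def check(O,psi,fn):
    m=camera_model("wrist");a=camera("wrist");cv2.imwrite(fn,a[:,:,::-1])
    hs=cv2.cvtColor(a,cv2.COLOR_RGB2HSV)
    k=cv2.connectedComponentsWithStats((((hs[...,0]<5)|(hs[...,0]>175))&(hs[...,1]>190)&(hs[...,2]>70)).astype(np.uint8))
    j=1+np.argmax(k[2][1:,4]);print(k[2][j],k[3][j])
    for phi in(0,.1,.2,.6,.8,.9,1,1.1,1.2):
        P=[];c,s=np.cos(phi),np.sin(phi)
        for A in(-23,23):
          for b in(-10,10):
            for z in(-8,8):
              x=-78+A;zz=2+z;P.append(proj("wrist",O+Rz(psi)@np.array([-46+x*c+zz*s,b,42-x*s+zz*c]),m))
        P=np.array(P);print(phi,P.min(0).round(1),P.max(0).round(1))
E
python3 - <<'E'
from lv import *
check(np.array([508,-319,48]),-.335,"pics/w4.png")
R,p=pose(-.335,0,(508,-319,182+100));print(mv(R,p),cur()[1])
E
```

```text
[312 200  20  16 288] [321.17708333 207.66319444]
0 [312.4 134. ] [330.3 175.5]
0.1 [312.2 134.4] [330.6 177.4]
0.2 [311.9 135.8] [330.8 179.9]
0.6 [311.1 151.8] [331.7 194.4]
0.8 [310.7 166.3] [332.1 203.9]
0.9 [310.6 175. ] [332.2 209. ]
1 [310.5 184.5] [332.3 214.2]
1.1 [310.4 194.8] [332.4 219.5]
1.2 [310.4 205.5] [332.4 224.8]
([0.3482, -0.1179, -0.081], [0.0, 0.0, 0.0]) [ 420.96117022 -289.5157169   380.24448475]
```

The handle is now at about 1.1 rad. Next I'll go over the lamp grip, descend and close.

Emit:
carry_out --slide '[[0.09, -0.03, 0], [0.18, -0.06, 0], [0.27, -0.09, -0.03], [0.348, -0.118, -0.08], [0.348, -0.118, -0.08], [0.348, -0.118, -0.2], [0.348, -0.118, -0.32], [0.348, -0.118, -0.42], [0.348, -0.118, -0.475], [0.348, -0.118, -0.475]]' --dr '[[0, 0, 0], [0, 0, 0], [0, 0, 0], [0, 0, 0], [0, 0, 0], [0, 0, 0], [0, 0, 0], [0, 0, 0], [0, 0, 0], [0, 0, 0]]' --gripper '[95, 95, 95, 95, 95, 95, 95, 95, 95, 95]'

```text
clock: 10.32
eef_pos: [507.0, -318.6, 259.2]
eef_rot: [3.141, -0.004, 2.807]
wrist_force: [0.2, 0.1, 0.2]
finger_gap: 89.2
finger_force: 0.0
```

Emit:
carry_out --slide '[[0, 0, 0], [0, 0, 0], [0, 0, 0], [0, 0, 0], [0, 0, 0], [0, 0, 0], [0, 0, 0], [0, 0, 0], [0, 0, 0], [0, 0, 0]]' --dr '[[0, 0, 0], [0, 0, 0], [0, 0, 0], [0, 0, 0], [0, 0, 0], [0, 0, 0], [0, 0, 0], [0, 0, 0], [0, 0, 0], [0, 0, 0]]' --gripper '[70, 60, 50, 45, 40, 35, 30, 20, 20, 20]' --newtons 40

```text
clock: 11.15
eef_pos: [508.5, -319.2, 262.5]
eef_rot: [-3.141, 0.002, 2.807]
wrist_force: [0.1, 0.1, -0.5]
finger_gap: 29.8
finger_force: 39.9
```

```bash
python3 - <<'E'
from h import *
s=read_state();print(s["joints"],s["wrist_force"],s["moment"],s["eef_pos"],s["eef_rot"],s["finger_gap"],s["finger_force"])
E
```

```text
[-6.21552304e-01  4.44150988e-01  1.41948746e+00  1.56948679e-07
  1.27606396e+00 -1.85758532e+00] [ 0.11329398  0.09904845 -0.50816786] [ 0.15508471 -0.11580431 -0.00467302] [ 508.48351873 -319.18406088  262.46702354] [-3.14105810e+00  1.81308063e-03  2.80682978e+00] 29.79939144111435 39.939982295036316
```

Emit:
carry_out --slide '[[0, 0, 0.02], [0, 0, 0.04], [0, 0, 0.07], [0, 0, 0.11], [0, 0, 0.16], [0, 0, 0.22], [0, 0, 0.29], [0, 0, 0.37], [0, 0, 0.45], [0, 0, 0.45]]' --dr '[[0, 0, 0], [0, 0, 0], [0, 0, 0], [0, 0, 0], [0, 0, 0], [0, 0, 0], [0, 0, 0], [0, 0, 0], [0, 0, 0], [0, 0, 0]]' --gripper '[20, 20, 20, 20, 20, 20, 20, 20, 20, 20]'

```text
clock: 11.98
eef_pos: [508.7, -319.4, 380.0]
eef_rot: [-3.139, 0.009, 2.807]
wrist_force: [0.3, 0.6, -5.2]
finger_gap: 29.5
finger_force: 39.9
```

```bash
python3 - <<'E'
from h import *
from lv import check
s=read_state();print(s["wrist_force"],s["moment"],s["eef_pos"],s["eef_rot"],s["finger_gap"])
p=s["eef_pos"];check(np.array([p[0],p[1],p[2]-78-134]),-.335,"pics/w5.png")
# refine target ball: dark sphere in top, collar circle
b=camera("top");a=camera("scene")
cv2.imwrite("pics/top2.png",b[:,:,::-1]);cv2.imwrite("pics/scene2.png",a[:,:,::-1])
for n,i,(x0,x1,y0,y1) in(("top",b,(210,250,165,205)),("scene",a,(400,445,195,240))):
    g=cv2.cvtColor(i,cv2.COLOR_RGB2GRAY)[y0:y1,x0:x1];g=cv2.resize(g,None,fx=8,fy=8,interpolation=cv2.INTER_CUBIC)
    c=cv2.HoughCircles(g,cv2.HOUGH_GRADIENT,1,20,param1=80,param2=18,minRadius=30 ,maxRadius=110)
    print(n,None if c is None else np.round((c[0,:6]/8+[x0-.44,y0-.44,0]),1))
E
```

```text
[ 0.33823034  0.57798662 -5.21675267] [-0.06302245 -0.26350562  0.04911085] [ 508.73391228 -319.39617523  380.0064936 ] [-3.13909019  0.00850338  2.80681282] 29.523552369722296
[ 301   80   39   57 1885] [319.81220159 106.17612732]
0 [306.1   3.4] [335.9  79. ]
0.1 [305.4   0.9] [336.6  77.8]
0.2 [304.6   0. ] [337.2  79.8]
0.6 [301.6   7.2] [339.9  97.3]
0.8 [300.3  23.5] [341.  111.4]
0.9 [299.8  35.7] [341.4 119.4]
1 [299.4  50.4] [341.7 128. ]
1.1 [299.2  67.5] [341.9 137. ]
1.2 [299.1  86.6] [341.9 146.2]
top [[229.4 184.6  10.3]
 [226.5 185.2   8. ]
 [231.5 183.2   8. ]
 [231.2 187.9  13.4]
 [228.4 187.5  13.1]
 [228.1 182.    6.8]]
scene [[426.9 214.4  10.7]
 [423.7 213.2  11.9]
 [428.7 217.1   7.4]
 [424.9 216.2   4.5]]
```

Emit:
carry_out --slide '[[0, 0, 0.09], [0, 0, 0.18], [0, 0.06, 0.19], [0, 0.14, 0.19], [0.01, 0.24, 0.19], [0.02, 0.35, 0.19], [0.03, 0.47, 0.19], [0.04, 0.6, 0.19], [0.05, 0.73, 0.19], [0.06, 0.86, 0.19]]' --dr '[[0, 0, 0], [0, 0, 0], [0, 0, 0], [0, 0, 0.003], [0, 0, 0.006], [0, 0, 0.009], [0, 0, 0.012], [0, 0, 0.015], [0, 0, 0.018], [0, 0, 0.02]]' --gripper '[20, 20, 20, 20, 20, 20, 20, 20, 20, 20]'

```text
clock: 12.97
eef_pos: [523.0, -102.2, 420.7]
eef_rot: [-3.141, -0.001, 2.933]
wrist_force: [0.3, -0.3, -6.8]
finger_gap: 30.0
finger_force: 40.0
```

Emit:
carry_out --slide '[[0.005, 0.13, 0], [0.01, 0.26, 0], [0.015, 0.39, 0], [0.02, 0.52, 0], [0.025, 0.65, 0], [0.03, 0.76, 0], [0.035, 0.85, 0], [0.04, 0.92, 0], [0.045, 0.97, 0], [0.045, 1.0, 0]]' --dr '[[0, 0, 0], [0, 0, 0], [0, 0, 0], [0, 0, 0], [0, 0, 0], [0, 0, 0], [0, 0, 0], [0, 0, 0], [0, 0, 0], [0, 0, 0]]' --gripper '[20, 20, 20, 20, 20, 20, 20, 20, 20, 20]'

```text
clock: 13.8
eef_pos: [534.4, 147.2, 421.1]
eef_rot: [-3.14, -0.0, 2.934]
wrist_force: [-0.1, 0.0, -6.4]
finger_gap: 29.8
finger_force: 40.0
```

Emit:
carry_out --slide '[[0, 0.05, 0], [0, 0.1, 0], [0, 0.14, 0], [0, 0.16, 0], [0, 0.16, 0], [0, 0.16, 0], [0, 0.16, 0]]' --dr '[[0, 0, 0], [0, 0, 0], [0, 0, 0], [0, 0, 0], [0, 0, 0], [0, 0, 0], [0, 0, 0]]' --gripper '[20, 20, 20, 20, 20, 20, 20]'

```text
clock: 14.38
eef_pos: [534.8, 185.4, 422.5]
eef_rot: [-3.141, 0.002, 2.932]
wrist_force: [0.2, -0.6, -5.6]
finger_gap: 29.7
finger_force: 40.0
```

```bash
python3 - <<'E'
from h import *
s=read_state();print(s["joints"],s["eef_pos"],s["eef_rot"],s["moment"])
m=camera_model("wrist");a=camera("wrist");cv2.imwrite("pics/w6.png",a[:,:,::-1])
print("ball pred",proj("wrist",np.array([535,307,78]),m),"wheel",proj("wrist",np.array([713,269,93]),m))
E
```

```text
[ 2.69401755e-01  2.78087454e-01  1.27543531e+00 -1.53500996e-03
  1.58671166e+00 -1.09188242e+00] [534.78189591 185.35426084 422.50418027] [-3.14085644e+00  1.91268854e-03  2.93205573e+00] [ 0.04524802 -0.1781279   0.01550485]
ball pred [410.12638614 154.33989086] wheel [403.6226834  282.52051514]
```

View pics/w6.png

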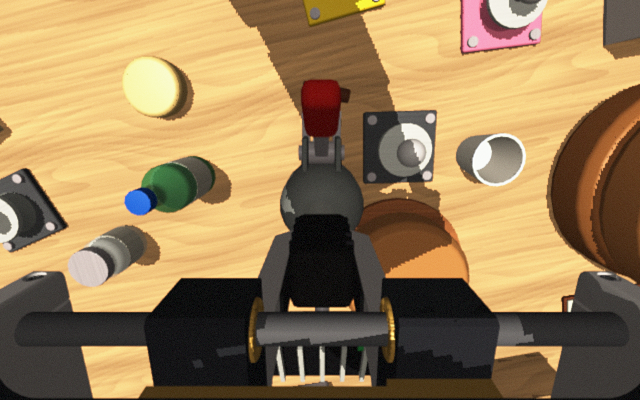

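The wrist view shows the target ball near (411,152) on the grey foot (362–437, 110–184), with the wheel's board just forward of it and the cup to the right. I'll refine the ball's position.

```bash
python3 - <<'E'
from h import *
i=cv2.imread("pics/w6.png");x0,y0=355,105
c=cv2.resize(i[y0:y0+90,x0:x0+100],None,fx=8,fy=8,interpolation=cv2.INTER_CUBIC)
g=cv2.cvtColor(c,cv2.COLOR_BGR2GRAY)
f=200/np.tan(np.radians(64.38/2));m=camera_model("wrist")
d=(m["R"]@np.array([535,307,78])+m["t"])[2];print("expected r",f*19/d, "collar r",f*38/(d+30))
for r,t in((f*19/d,16),(f*38/(d+30),16)):
    h=cv2.HoughCircles(g,cv2.HOUGH_GRADIENT,1,15,param1=60,param2=t,minRadius=int(r*8*.85),maxRadius=int(r*8*1.15))
    if h is not None:
        for q in h[0,:4]:
            u=q[:2]/8+[x0-.44,y0-.44];print(u,q[2]/8,plane("wrist",u,78 if r<20 else 48,m))
            cv2.circle(c,(int(q[0]),int(q[1])),int(q[2]),(0,0,255) if r<20 else (0,255,0),1)
# foot outline: dark mask
hs=cv2.cvtColor(i,cv2.COLOR_BGR2HSV)
cv2.imwrite("pics/w6c.png",cv2.resize(c,(800-0,600)) if 0 else c[:600])
E
```

```text
expected r 14.230118591810296 collar r 26.580496159953636
[410.7475 151.3725] 15.0375 [531.31457951 308.31588756  78.        ]
[413.2475 152.2475] 12.6625 [533.16031521 311.41685113  78.        ]
[403.7475 148.2475] 27.7875 [529.80672735 306.69989301  48.        ]
[406.1225 147.8725] 25.525 [529.98579454 310.07745434  48.        ]
[406.4975 150.3725] 27.65 [533.60068755 310.10530269  48.        ]
[403.8725 150.1225] 26.1125 [532.47071063 306.49793799  48.        ]
```

View pics/w6c.png

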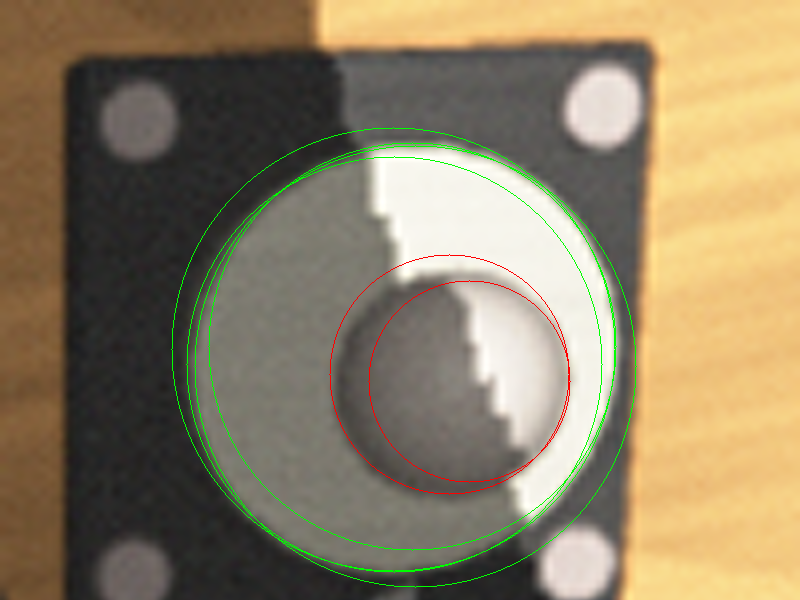

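```bash
python3 - <<'E'
from h import *
m=camera_model("wrist")
B=plane("wrist",(411.4,152.3),78,m);C=plane("wrist",(405.3,149.2),48,m);print(B,C)
s=read_state();print(s["eef_pos"],s["joints"])
W=np.array([713,269]);t=(B+C)[:2]/2;print(t,"yaw",np.arctan2(*(W-t)[::-1]))
# sanity: lamp in hand: park collar/foot seen in same way -> ball vs top/scene
def tri2(obs):
    A=np.zeros((3,3));b=np.zeros(3)
    for o in obs:
        c,d=ray(*o);P=np.eye(3)-np.outer(d,d);A+=P;b+=P@c
    return np.linalg.solve(A,b)
print(tri2([("wrist",(411.4,152.3),m),("top",(228,183.8)),("scene",(426.2,208.8))]))
E
```

```text
[532.71643389 308.99891895  78.        ] [531.60053373 308.67010327  48.        ]
[534.78236029 185.30198884 422.55464202] [ 2.69296685e-01  2.77988552e-01  1.27544734e+00 -1.48406587e-03
  1.58668216e+00 -1.09180394e+00]
[532.15848381 308.83451111] yaw -0.2168107280573235
[533.8477948  307.4397872   79.83127653]
```

```bash
python3 - <<'E'
from h import *
b=camera("top");a=camera("scene")
def c(i,u,v,w=50,h=37,s=8):return cv2.resize(i[v:v+h,u:u+w,::-1],None,fx=s,fy=s,interpolation=cv2.INTER_CUBIC)
uv=[proj("top",np.array([508,-319,60])),proj("top",np.array([534,308,60])),proj("scene",np.array([508,-319,60])),proj("scene",np.array([534,308,60]))]
o=[(int(p[0])-25,int(p[1])-18) for p in uv];print(o)
cv2.imwrite("pics/c5.png",np.vstack([np.hstack([c(b,*o[0]),c(b,*o[1])]),np.hstack([c(a,*o[2]),c(a,*o[3])])]))
E
```

```text
[(375, 173), (203, 166), (178, 202), (400, 194)]
```

View pics/c5.png

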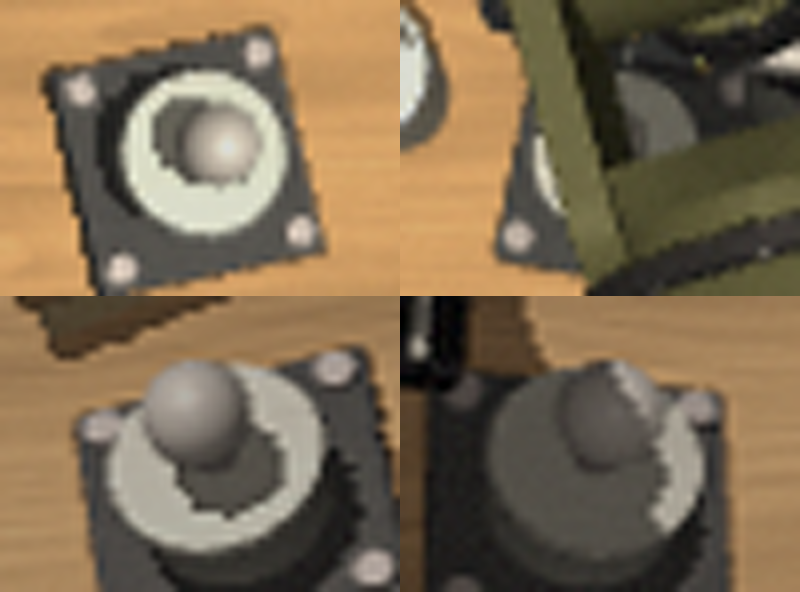

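The crops show both balls. The park ball is at top (402.3,190.8) and scene (202.1,216.1); the bench ball is at scene (425.7,208.3). Comparing them in the same cameras cancels the calibration bias.

```bash
python3 - <<'E'
from h import *
T=[plane("top",u,78) for u in((402.3,190.8),(227.9,183.5))]
S=[plane("scene",u,78) for u in((202.1,216.1),(425.7,208.3))]
print(T,S);print("dT",T[1]-T[0],"dS",S[1]-S[0])
for o in(((402.3,190.8),(202.1,216.1)),((227.9,183.5),(425.7,208.3))): print(tri(("top",o[0]),("scene",o[1])))
print("collar park",plane("top",(400.2,191.6),48))
# bench collar in first top picture: bright, low-saturation blob
i=cv2.imread("pics/top.png");hs=cv2.cvtColor(i,cv2.COLOR_BGR2HSV)
j=cv2.cvtColor(camera("top"),cv2.COLOR_RGB2HSV)
for n,q,(x0,x1,y0,y1) in(("bench",hs,(210,250,165,205)),("park",j,(380,422,172,212))):
    w=q[y0:y1,x0:x1];mk=((w[...,2]>170)&(w[...,1]<70)).astype(np.uint8)
    k=cv2.connectedComponentsWithStats(mk);b=1+np.argmax(k[2][1:,4]);pts=np.argwhere(k[1]==b)[:,::-1].astype(np.float32)
    h=cv2.convexHull(pts);e=cv2.fitEllipse(h);print(n,k[2][b],e,plane("top",np.array(e[0])+[x0,y0],48))
E
```

```text
[array([ 507.58448478, -320.52137414,   78.        ]), array([536.51737049, 306.57796969,  78.        ])] [array([ 502.79061698, -318.02773103,   78.        ]), array([531.16447387, 307.3749738 ,  78.        ])]
dT [ 28.93288571 627.09934382   0.        ] dS [ 28.3738569  625.40270483   0.        ]
(array([ 506.61922989, -317.61844206,   84.62562858]), np.float64(1.3862808627389536))
(array([535.43883618, 305.19850506,  85.56406882]), np.float64(0.04368717357238686))
collar park [ 508.38676744 -319.414061     48.        ]
bench [ 10  10  20  20 271] ((19.479734420776367, 19.730270385742188), (19.72090721130371, 20.179080963134766), 89.294677734375) [536.25753453 306.38852963  48.        ]
park [ 11  10  20  20 234] ((20.107385635375977, 19.594079971313477), (19.374526977539062, 19.81338882446289), 126.8236312866211) [ 508.41008708 -319.0730461    48.        ]
```

Both cameras and the collar ellipses agree on a park-to-bench offset of about (28.3, 625.8). That puts the TCP target at (536.8, 306.6).

Emit:
carry_out --slide '[[0.002, 0.06, 0], [0.004, 0.15, 0], [0.006, 0.25, 0], [0.008, 0.35, 0], [0.008, 0.43, 0], [0.008, 0.485, 0], [0.008, 0.485, -0.08], [0.008, 0.485, -0.17], [0.008, 0.485, -0.26], [0.008, 0.485, -0.34]]' --dr '[[0, 0, 0], [0, 0, 0], [0, 0, 0], [0, 0, 0], [0, 0, 0], [0, 0, 0], [0, 0, 0], [0, 0, 0], [0, 0, 0], [0, 0, 0]]' --gripper '[20, 20, 20, 20, 20, 20, 20, 20, 20, 20]'

```text
clock: 15.42
eef_pos: [536.7, 306.7, 336.1]
eef_rot: [-3.14, 0.001, 2.932]
wrist_force: [0.9, 0.1, -6.5]
finger_gap: 29.9
finger_force: 40.0
```

Emit:
carry_out --slide '[[0, 0, 0], [0, 0, 0], [0, 0, 0], [0, 0, 0], [0, 0, 0], [0, 0, 0]]' --dr '[[0, 0, 0], [0, 0, 0], [0, 0, 0], [0, 0, 0], [0, 0, 0], [0, 0, 0]]' --gripper '[20, 20, 20, 20, 20, 20]'

```text
clock: 15.92
eef_pos: [536.8, 307.1, 338.4]
eef_rot: [3.141, 0.003, 2.932]
wrist_force: [-0.4, -0.7, -7.0]
finger_gap: 29.7
finger_force: 40.0
```

```bash
python3 - <<'E'
from h import *
s=read_state();print(s["wrist_force"],s["moment"],s["eef_pos"],s["eef_rot"],s["joints"])
# park collar & lamp-axis sanity: red handle and ball in scene view
a=camera("scene");cv2.imwrite("pics/s3.png",a[:,:,::-1])
E
```

```text
[-0.42927703 -0.6657918  -6.99697712] [ 0.0569971  -0.0836464   0.01974197] [536.80724143 307.06668508 338.44095454] [3.14128977e+00 2.93423013e-03 2.93242545e+00] [ 0.46082312  0.43203679  1.25960172 -0.00159681  1.44746629 -0.90061198]
```

Emit:
carry_out --slide '[[0, -0.001, -0.018], [0, -0.001, -0.036], [0, -0.001, -0.054], [0, -0.001, -0.072], [0, -0.001, -0.09], [0, -0.001, -0.105], [0, -0.001, -0.12], [0, -0.001, -0.13], [0, -0.001, -0.14], [0, -0.001, -0.14]]' --dr '[[0, 0, 0], [0, 0, 0], [0, 0, 0], [0, 0, 0], [0, 0, 0], [0, 0, 0], [0, 0, 0], [0, 0, 0], [0, 0, 0], [0, 0, 0]]' --gripper '[20, 20, 20, 20, 20, 20, 20, 20, 20, 20]'

```text
clock: 16.8
eef_pos: [536.6, 306.7, 301.9]
eef_rot: [-3.141, 0.001, 2.932]
wrist_force: [0.7, -0.8, -6.1]
finger_gap: 30.0
finger_force: 40.0
```

Emit:
carry_out --slide '[[0, 0, -0.008], [0, 0, -0.016], [0, 0, -0.024], [0, 0, -0.032], [0, 0, -0.04], [0, 0, -0.04]]' --dr '[[0, 0, 0], [0, 0, 0], [0, 0, 0], [0, 0, 0], [0, 0, 0], [0, 0, 0]]' --gripper '[20, 20, 20, 20, 20, 20]'

```text
clock: 17.3
eef_pos: [536.6, 306.8, 292.0]
eef_rot: [-3.141, 0.001, 2.932]
wrist_force: [-1.5, -0.0, -7.0]
finger_gap: 30.0
finger_force: 40.0
```

Emit:
carry_out --slide '[[0, 0, -0.012], [0, 0, -0.024], [0, 0, -0.036], [0, 0, -0.048], [0, 0, -0.06], [0, 0, -0.07], [0, 0, -0.08], [0, 0, -0.09], [0, 0, -0.1], [0, 0, -0.1]]' --dr '[[0, 0, 0], [0, 0, 0], [0, 0, 0], [0, 0, 0], [0, 0, 0], [0, 0, 0], [0, 0, 0], [0, 0, 0], [0, 0, 0], [0, 0, 0]]' --gripper '[20, 20, 20, 20, 20, 20, 20, 20, 20, 20]'

```text
clock: 18.13
eef_pos: [536.4, 306.8, 266.6]
eef_rot: [-3.14, 0.0, 2.933]
wrist_force: [-4.0, 1.0, -8.0]
finger_gap: 30.0
finger_force: 40.0
```

Emit:
carry_out --slide '[[0, 0, -0.004], [0, 0, -0.008], [0, 0, -0.012], [0, 0, -0.016], [0, 0, -0.02], [0, 0, -0.02]]' --dr '[[0, 0, 0], [0, 0, 0], [0, 0, 0], [0, 0, 0], [0, 0, 0], [0, 0, 0]]' --gripper '[20, 20, 20, 20, 20, 20]'

```text
clock: 18.63
eef_pos: [536.4, 306.9, 262.5]
eef_rot: [-3.141, 0.001, 2.933]
wrist_force: [-6.1, 2.2, -5.1]
finger_gap: 29.6
finger_force: 40.0
```

Emit:
carry_out --slide '[[-0.004, 0.001, 0], [-0.008, 0.002, 0], [-0.008, 0.002, -0.003], [-0.008, 0.002, -0.006], [-0.008, 0.002, -0.006]]' --dr '[[0, 0, 0], [0, 0, 0], [0, 0, 0], [0, 0, 0], [0, 0, 0]]' --gripper '[20, 20, 20, 20, 20]'

```text
clock: 19.05
eef_pos: [535.1, 307.1, 262.4]
eef_rot: [3.141, 0.004, 2.932]
wrist_force: [-2.1, -1.7, 5.3]
finger_gap: 29.9
finger_force: 40.0
```

Seated: the height matches the parked one and the collar now bears the weight. I'll release and rise.

Emit:
carry_out --slide '[[0, 0, 0], [0, 0, 0], [0, 0, 0], [0, 0, 0], [0, 0, 0], [0, 0, 0.08], [0, 0, 0.2], [0, 0, 0.35], [0, 0, 0.5], [0, 0, 0.5]]' --dr '[[0, 0, 0], [0, 0, 0], [0, 0, 0], [0, 0, 0], [0, 0, 0], [0, 0, 0], [0, 0, 0], [0, 0, 0], [0, 0, 0], [0, 0, 0]]' --gripper '[40, 50, 60, 80, 90, 90, 90, 80, 70, 60]'

```text
clock: 19.88
eef_pos: [535.1, 307.5, 394.1]
eef_rot: [3.135, 0.011, 2.932]
wrist_force: [-0.1, 0.5, 1.2]
finger_gap: 65.5
finger_force: 0.0
```

```bash
python3 - <<'E'
from h import *
O=np.array([534.5,307.5,48]);psi=2.932-np.pi;b=cur();print(b[1],read_state()["joints"])
R,p=pose(psi,0,O+Rz(psi)@np.array([-130,0,250]));print(mv(R,p,b))
E
```

```text
[535.08234066 307.5184005  394.11476091] [ 0.46272244  0.40389976  1.17322369 -0.00157597  1.552134   -0.89898305]
([-0.5109, 0.1081, -0.0725], [-0.0007, 0.0019, -0.0001])
```

Emit:
carry_out --slide '[[-0.1, 0.02, 0], [-0.2, 0.042, 0], [-0.3, 0.064, 0], [-0.4, 0.085, -0.02], [-0.51, 0.108, -0.05], [-0.51, 0.108, -0.07], [-0.51, 0.108, -0.07]]' --dr '[[0, 0, 0], [0, 0, 0], [0, 0, 0], [0, 0, 0], [0, 0, 0], [0, 0, 0], [0, 0, 0]]' --gripper '[60, 60, 60, 60, 60, 60, 60]'

```text
clock: 20.47
eef_pos: [406.4, 334.5, 367.9]
eef_rot: [-3.141, 0.002, 2.934]
wrist_force: [-0.0, 0.1, -0.1]
finger_gap: 56.6
finger_force: 0.0
```

```bash
python3 - <<'E'
from h import *
from lv import check
O=np.array([534.5,307.5,48]);psi=2.932-np.pi
check(O,psi,"pics/w7.png");b=cur();print(b[1])
for phi in(1.12,):
    R,p=pose(psi,0,lever(O,psi,phi));print(mv(R,p+[0,0,80],b),mv(R,p,b))
E
```

```text
[311 244  21  17 298] [320.81208054 251.70805369]
0 [312.2 168.4] [330.2 210.4]
0.1 [311.9 169.8] [330.4 212.9]
0.2 [311.6 172.1] [330.6 215.9]
0.6 [310.7 192.1] [331.5 232. ]
0.8 [310.3 208.3] [331.8 242. ]
0.9 [310.1 217.8] [331.9 247.3]
1 [310. 228.] [331.9 252.7]
1.1 [309.9 238.8] [332.  258.1]
1.2 [309.9 247.9] [332.  267.9]
[407.28994326 334.34140484 368.41758636]
([0.203, -0.0423, -0.1974], [0.0002, 0.0003, -0.0002]) ([0.203, -0.0423, -0.5174], [0.0002, 0.0003, -0.0002])
```

Emit:
carry_out --slide '[[0.07, -0.014, -0.03], [0.14, -0.028, -0.08], [0.203, -0.042, -0.15], [0.203, -0.042, -0.25], [0.203, -0.042, -0.36], [0.203, -0.042, -0.46], [0.203, -0.042, -0.517], [0.203, -0.042, -0.517], [0.203, -0.042, -0.517], [0.203, -0.042, -0.517]]' --dr '[[0, 0, 0], [0, 0, 0], [0, 0, 0], [0, 0, 0], [0, 0, 0], [0, 0, 0], [0, 0, 0], [0, 0, 0], [0, 0, 0], [0, 0, 0]]' --gripper '[60, 60, 60, 60, 60, 60, 60, 60, 60, 60]'

```text
clock: 21.35
eef_pos: [458.9, 323.8, 240.6]
eef_rot: [3.141, 0.003, 2.932]
wrist_force: [0.2, -0.3, 1.3]
finger_gap: 56.3
finger_force: 0.0
```

Emit:
carry_out --slide '[[0, 0, 0], [0, 0, 0], [0, 0, 0], [0, 0, 0], [0, 0, 0], [0, 0, 0]]' --dr '[[0, 0, 0], [0, 0, 0], [0, 0, 0], [0, 0, 0], [0, 0, 0], [0, 0, 0]]' --gripper '[40, 20, 10, 10, 10, 10]' --newtons 8

```text
clock: 21.85
eef_pos: [458.0, 323.8, 239.4]
eef_rot: [-3.141, 0.002, 2.933]
wrist_force: [0.2, -0.2, 0.3]
finger_gap: 19.9
finger_force: 5.1
```

```bash
python3 - <<'E'
from h import *
O=np.array([534.5,307.5,48]);psi=2.932-np.pi;b=cur();s=read_state()
print(b[1],s["finger_gap"],s["wrist_force"],b[1]+78*b[0][:,2]-lever(O,psi,1.12))
R0,p0=pose(psi,0,lever(O,psi,1.12))
for i in range(1,11):
    phi=1.12*(1-i/10);R,p=pose(psi,np.radians(4*i),lever(O,psi,phi));print(mv(R,p,(R0,p0)))
E
```

```text
[457.96196279 323.81337189 239.36906513] 19.923169085342362 [ 0.15683045 -0.22186793  0.33965144] [ 0.07918092 -0.01940745  0.29002867]
([-0.0516, 0.011, -0.0169], [-0.0023, -0.0109, 0.0])
([-0.1011, 0.0215, -0.0387], [-0.0046, -0.0217, 0.0])
([-0.1481, 0.0315, -0.0652], [-0.0069, -0.0326, 0.0])
([-0.1922, 0.0409, -0.0959], [-0.0092, -0.0435, -0.0])
([-0.2329, 0.0495, -0.1306], [-0.0116, -0.0543, -0.0])
([-0.2699, 0.0574, -0.1689], [-0.0139, -0.0652, 0.0])
([-0.3029, 0.0644, -0.2104], [-0.0162, -0.0761, 0.0])
([-0.3316, 0.0705, -0.2546], [-0.0185, -0.0869, 0.0])
([-0.3558, 0.0757, -0.3011], [-0.0208, -0.0978, 0.0])
([-0.3754, 0.0799, -0.3493], [-0.0231, -0.1087, 0.0])
```

Emit:
carry_out --slide '[[-0.026, 0.0055, -0.008], [-0.0516, 0.011, -0.017], [-0.077, 0.016, -0.0275], [-0.101, 0.0215, -0.0387], [-0.125, 0.0265, -0.0515], [-0.148, 0.0315, -0.065], [-0.1705, 0.036, -0.08], [-0.192, 0.041, -0.096], [-0.213, 0.045, -0.113], [-0.233, 0.0495, -0.1306]]' --dr '[[-0.0012, -0.0054, 0], [-0.0023, -0.0109, 0], [-0.0035, -0.0163, 0], [-0.0046, -0.0217, 0], [-0.0058, -0.0272, 0], [-0.0069, -0.0326, 0], [-0.0081, -0.038, 0], [-0.0092, -0.0435, 0], [-0.0104, -0.0489, 0], [-0.0116, -0.0543, 0]]' --gripper '[10, 10, 10, 10, 10, 10, 10, 10, 10, 10]'

```text
clock: 22.68
eef_pos: [399.5, 336.3, 206.9]
eef_rot: [-3.141, 0.353, 2.932]
wrist_force: [0.4, -0.1, 2.1]
finger_gap: 20.2
finger_force: 8.0
```

Emit:
carry_out --slide '[[-0.019, 0.004, -0.019], [-0.037, 0.008, -0.0383], [-0.054, 0.0115, -0.0585], [-0.07, 0.015, -0.08], [-0.085, 0.018, -0.1015], [-0.0987, 0.021, -0.124], [-0.111, 0.0235, -0.147], [-0.123, 0.026, -0.1705], [-0.1335, 0.0285, -0.195], [-0.1425, 0.0304, -0.219]]' --dr '[[-0.0012, -0.0054, 0], [-0.0023, -0.0109, 0], [-0.0035, -0.0163, 0], [-0.0046, -0.0217, 0], [-0.0058, -0.0272, 0], [-0.0069, -0.0326, 0], [-0.0081, -0.038, 0], [-0.0092, -0.0435, 0], [-0.0104, -0.0489, 0], [-0.0116, -0.0543, 0]]' --gripper '[10, 10, 10, 10, 10, 10, 10, 10, 10, 10]'

```text
clock: 23.52
eef_pos: [363.8, 343.9, 151.8]
eef_rot: [-3.141, 0.701, 2.933]
wrist_force: [-2.9, -0.7, 0.8]
finger_gap: 19.9
finger_force: 8.0
```

```bash
python3 - <<'E'
from h import *
O=np.array([534.5,307.5,48]);psi=2.932-np.pi;b=cur();s=read_state()
print(b[1],s["finger_gap"],s["wrist_force"],s["joints"],b[1]+78*b[0][:,2]-lever(O,psi,0))
E
```

```text
[363.83537929 343.93272725 151.81612123] 19.901466343138647 [-2.90842869 -0.71747792  0.80468673] [ 0.88305183  0.35130748  1.97024159 -1.01465519  0.7407337   0.2745154 ] [-0.15240047  0.12823796  0.23036966]
```

Emit:
carry_out --slide '[[0, 0, 0], [0, 0, 0], [0, 0, 0], [0, 0, 0.06], [0.02, -0.005, 0.14], [0.04, -0.01, 0.22], [0.06, -0.015, 0.3], [0.09, -0.02, 0.38], [0.12, -0.025, 0.44], [0.12, -0.025, 0.44]]' --dr '[[0, 0, 0], [0, 0, 0], [0, 0, 0], [0, 0, 0], [0.004, 0.0187, 0], [0.008, 0.0374, 0], [0.012, 0.056, 0], [0.016, 0.0748, 0], [0.02, 0.0935, 0], [0.0231, 0.1087, 0]]' --gripper '[30, 50, 60, 60, 60, 60, 60, 60, 60, 60]'

```text
clock: 24.35
eef_pos: [395.9, 338.2, 267.0]
eef_rot: [3.133, 0.038, 2.934]
wrist_force: [-0.2, -0.8, -0.6]
finger_gap: 56.3
finger_force: 0.0
```

```bash
python3 - <<'E'
from h import *
from lv import check
O=np.array([534.5,307.5,48]);psi=2.932-np.pi
check(O,psi,"pics/w8.png");b=cur();print(b[1],read_state()["joints"])
R,p=pose(psi,0,O+Rz(psi)@np.array([-130,0,0]));p[2]=215;print(mv(R,p,b))
E
```

```text
[ 307  197   24   53 1156] [317.9766436  222.70934256]
0 [305.  192.7] [329.8 250. ]
0.1 [304.5 196. ] [330.2 254.3]
0.2 [304.  200.6] [330.6 259.2]
0.6 [302.1 235.2] [332.3 284.6]
0.8 [301.3 262. ] [332.9 299.7]
0.9 [301.1 277.4] [333.2 307.4]
1 [300.9 292.9] [333.3 320.9]
1.1 [300.8 300.4] [333.4 338.1]
1.2 [300.7 308. ] [333.5 354.8]
[395.92848925 337.60772797 265.0021538 ] [ 0.64126291  0.26065416  1.66220205 -0.01802348  1.19593698 -0.71388131]
([0.0457, -0.0122, -0.2], [-0.0, 0.0045, -0.0001])
```

Emit:
carry_out --slide '[[0.046, -0.012, 0], [0.046, -0.012, 0], [0.046, -0.012, -0.05], [0.046, -0.012, -0.1], [0.046, -0.012, -0.15], [0.046, -0.012, -0.2], [0.046, -0.012, -0.23], [0.046, -0.012, -0.25], [0.046, -0.012, -0.265], [0.046, -0.012, -0.275]]' --dr '[[0, 0.0045, 0], [0, 0.0045, 0], [0, 0.0045, 0], [0, 0.0045, 0], [0, 0.0045, 0], [0, 0.0045, 0], [0, 0.0045, 0], [0, 0.0045, 0], [0, 0.0045, 0], [0, 0.0045, 0]]' --gripper '[30, 0, 0, 0, 0, 0, 0, 0, 0, 0]'

```text
clock: 25.23
eef_pos: [405.5, 334.7, 193.2]
eef_rot: [-3.135, 0.013, 2.933]
wrist_force: [-1.6, 0.7, 3.3]
finger_gap: 0.2
finger_force: 1.5
```

Emit:
carry_out --slide '[[0, 0, -0.004], [0, 0, -0.008], [0, 0, -0.008]]' --dr '[[0, 0, 0], [0, 0, 0], [0, 0, 0]]' --gripper '[0, 0, 0]'

```text
clock: 25.48
eef_pos: [405.6, 334.6, 191.3]
eef_rot: [-3.135, 0.013, 2.933]
wrist_force: [-1.9, -0.5, 3.0]
finger_gap: 0.7
finger_force: 1.7
```

Emit:
carry_out --slide '[[0, 0, -0.004], [0, 0, -0.008], [0, 0, -0.008]]' --dr '[[0, 0, 0], [0, 0, 0], [0, 0, 0]]' --gripper '[0, 0, 0]'

```text
clock: 25.73
eef_pos: [405.5, 334.6, 189.3]
eef_rot: [-3.135, 0.012, 2.933]
wrist_force: [-2.3, 0.8, 6.0]
finger_gap: 0.6
finger_force: 3.1
```

```bash
python3 - <<'E'
from h import *
from lv import check
O=np.array([534.5,307.5,48]);psi=2.932-np.pi
s=read_state();print(s["wrist_force"],s["moment"],s["finger_gap"],s["eef_pos"])
check(O,psi,"pics/w9.png");m=camera_model("wrist");print(proj("wrist",np.array([534.5,307.5,213]),m))
for n in("scene","top"):
    a=camera(n);cv2.imwrite(f"pics/{n}9.png",a[:,:,::-1]);hs=cv2.cvtColor(a,cv2.COLOR_RGB2HSV)
    k=cv2.connectedComponentsWithStats((((hs[...,0]<5)|(hs[...,0]>175))&(hs[...,1]>190)&(hs[...,2]>70)).astype(np.uint8))
    print(n,[(q.tolist(),c.round(1)) for q,c in zip(k[2][1:],k[3][1:]) if q[4]>10],proj(n,lever(O,psi,0)),proj(n,lever(O,psi,.2)))
E
```

```text
[-2.33463058  0.80140664  6.00301578] [0.17510868 0.57196621 0.00611786] 0.6445207178858761 [405.506832   334.62093729 189.29027953]
[307 208  32  25 657] [322.33789954 220.20700152]
0 [304.2 215. ] [339.5 295.5]
0.1 [303.2 220.2] [340.4 302.5]
0.2 [302.1 227.7] [341.3 310.6]
0.6 [297.4 285.2] [345.1 351.6]
0.8 [295.3 331.9] [346.7 376.4]
0.9 [294.4 352.9] [347.3 406.7]
1 [293.7 364.6] [347.8 437.6]
1.1 [293.3 376.5] [348.  468.1]
1.2 [293.1 388.4] [348.1 497.1]
[319.94641662 729.12686737]
scene [([425, 171, 5, 5, 21], array([426.7, 172.9]))] [427.48397406 170.42002393] [428.40082429 167.88236735]
top [] [218.92993812 217.65735895] [218.13847746 216.83457952]
```

Pressing further only tips the lamp slightly, so the handle is on its stop. I'll lift off and check.

Emit:
carry_out --slide '[[0, 0, 0.02], [0, 0, 0.05], [0, 0, 0.1], [0, 0, 0.2], [0, 0, 0.3], [0, 0, 0.4], [0, 0, 0.5], [0, 0, 0.5], [0, 0, 0.5], [0, 0, 0.5]]' --dr '[[0, 0, 0], [0, 0, 0], [0, 0, 0], [0, 0, 0], [0, 0, 0], [0, 0, 0], [0, 0, 0], [0, 0, 0], [0, 0, 0], [0, 0, 0]]' --gripper '[0, 0, 0, 0, 0, 60, 90, 90, 90, 90]'

```text
clock: 26.72
eef_pos: [405.5, 334.3, 313.6]
eef_rot: [-3.134, 0.012, 2.933]
wrist_force: [-0.3, -0.3, -1.6]
finger_gap: 30.7
finger_force: 0.0
```

```bash
python3 - <<'E'
from h import *
from lv import check
O=np.array([534.5,307.5,48]);psi=2.932-np.pi
check(O,psi,"pics/w10.png");m=camera_model("wrist");s=read_state();print(s["eef_pos"],s["eef_rot"])
a=cv2.imread("pics/w10.png");g=cv2.cvtColor(a,cv2.COLOR_BGR2GRAY)
# grip block: predicted extents upright, and dark-blob extents seen
P=np.array([proj("wrist",O+Rz(psi)@np.array([x,y,z]),m) for x in(-15,15) for y in(-15,15) for z in(103,165)]);print("grip pred",P.min(0),P.max(0))
c=int(P[:,0].mean());print("col",c,g[215:330:3,c].tolist())
E
```

```text
[314 177  20  46 829] [323.48371532 199.13630881]
0 [312.5 175.8] [333.7 225. ]
0.1 [312.1 177.7] [334.  228.2]
0.2 [311.7 180.8] [334.3 232. ]
0.6 [310.3 206.3] [335.4 252. ]
0.8 [309.7 226.8] [335.9 264.2]
0.9 [309.5 238.8] [336.  270.6]
1 [309.3 251.6] [336.1 277.1]
1.1 [309.2 265. ] [336.2 287.2]
1.2 [309.1 271.3] [336.2 301.1]
[405.42614335 334.27654529 313.15349811] [-3.13326583  0.0116243   2.93261136]
grip pred [301.46414427 334.72593518] [343.58510848 426.2684215 ]
col 322 [41, 46, 44, 89, 92, 92, 94, 90, 94, 94, 88, 88, 88, 91, 87, 167, 170, 197, 207, 239, 202, 143, 84, 93, 99, 116, 131, 141, 144, 163, 162, 157, 76, 28, 34, 38, 37, 40, 40]
```

Emit:
carry_out --slide '[[0, 0, 0.15], [-0.05, -0.1, 0.2], [-0.1, -0.25, 0.2], [-0.1, -0.4, 0.2], [-0.1, -0.55, 0.2], [-0.1, -0.7, 0.2], [-0.1, -0.85, 0.2], [-0.1, -1.0, 0.2], [-0.1, -1.0, 0.2], [-0.1, -1.0, 0.2]]' --dr '[[0, 0, 0], [0, 0, 0], [0, 0, 0], [0, 0, 0], [0, 0, 0], [0, 0, 0], [0, 0, 0], [0, 0, 0], [0, 0, 0], [0, 0, 0]]' --gripper '[90, 90, 90, 90, 90, 90, 90, 90, 90, 90]'

```text
clock: 27.6
eef_pos: [380.6, 83.2, 363.5]
eef_rot: [-3.134, 0.012, 2.929]
wrist_force: [-0.1, 0.6, -0.2]
finger_gap: 84.6
finger_force: 0.0
```

```bash
python3 - <<'E'
from h import *
Op=np.array([508,-319,48]);On=Op+[28.3-1,625.8,0]
for tag,O,psi,box in(("start",Op,-.335,None),("now",On,2.932-np.pi,1)):
  for n in("scene","top"):
    a=cv2.imread(f"pics/{n}.png")
    if tag=="now": a=np.ascontiguousarray(camera(n)[:,:,::-1]);cv2.imwrite(f"pics/{n}_end.png",a)
    hs=cv2.cvtColor(a,cv2.COLOR_BGR2HSV)
    k=cv2.connectedComponentsWithStats((((hs[...,0]<5)|(hs[...,0]>175))&(hs[...,1]>190)&(hs[...,2]>110)).astype(np.uint8))
    red=[(q.tolist(),c.round(1).tolist()) for q,c in zip(k[2][1:],k[3][1:]) if q[4]>15]
    # black parts of lamp: very dark near lamp
    e=proj(n,O+[0,0,134]);x,y=int(e[0]),int(e[1])
    w=a[y-45:y+45,x-45:x+45].max(2)<28;kk=cv2.connectedComponentsWithStats(w.astype(np.uint8))
    blk=[(q.tolist(),(c+[x-45,y-45]-e).round(1).tolist()) for q,c in zip(kk[2][1:],kk[3][1:]) if q[4]>40]
    print(tag,n,"red",[(r[0][2:],(np.array(r[1])-proj(n,lever(O,psi,0))).round(1)) for r in red],[(proj(n,lever(O,psi,f))-proj(n,lever(O,psi,0))).round(1).tolist() for f in(.1,.2)],"black",blk)
E
```

```text
start scene red [([10, 13, 69], array([-0.6, -2.3]))] [[-0.6, -1.3], [-1.4, -2.5]] black [([38, 34, 18, 21, 256], [0.7, -0.7]), ([19, 63, 37, 27, 376], [-7.2, 31.6])]
start top red [([8, 13, 61], array([0.4, 0.1]))] [[0.5, -0.3], [1.0, -0.7]] black [([38, 15, 23, 21, 106], [0.7, -19.9]), ([39, 41, 10, 11, 53], [-2.6, 0.8])]
now scene red [([6, 12, 70], array([ 0.2, -2. ]))] [[0.5, -1.4], [0.9, -2.5]] black [([39, 34, 14, 22, 223], [-0.2, -0.2]), ([26, 65, 34, 25, 429], [-3.8, 32.8])]
now top red [([7, 13, 63], array([-0.1, -0.4]))] [[-0.4, -0.3], [-0.8, -0.8]] black [([39, 16, 27, 17, 160], [9.5, -19.9]), ([42, 42, 10, 9, 42], [2.7, 1.0])]
```

The handle and mast now read, relative to the mount, as they did when parked: handle down, lamp upright. The arm is clear, so I'll hand in.

```bash
python3 -c "
from cell import *
print(sign_off())"
```

```text
the job is handed in; nothing more can be done
None
```

I moved the lamp to the grey mount beside the cheese wheel and handed the job in; the last camera check showed it seated, upright and with its handle down, but sign-off returned no verdict.

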